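# Thread an LC column through its two-bush holder and hold it for connecting

### The arm

A 6-joint arm with a two-finger parallel gripper is mounted at the origin on a cart in front of the work surface, level with it; the furniture and walls round the work are solid. World frame = base frame: x ahead of the robot, y to its left, z up, the work surface at z = 0. Lengths are in m, angles in rad, forces in N, time in s.
With the tool pointing down it reaches from about 0.25 to 0.8 m from the base axis. Payload 3.9 kg.
Tool frame: the origin (TCP) lies at the very end of the fingers, on their centre line; the grasp point (between the pads) lies 19 mm behind it; z points along the fingers, y is the line along which they close (so a half turn about z gives the same grasp; the last joint's range is limited). The gripper opens to 85 mm and grips with 20 to 120 N. Pads are 22 mm wide; open, the fingers measure 114 mm over their backs; the gripper's body (76 mm by 85 mm) begins 54 mm behind the grasp point. The pads swing forward as they close: fully open they stand 13 mm farther back than shut.
Start: joints at [1.205, 0.26, -0.138, 1.173, 0, 1.571], TCP at [0.188, 0.49, 0.202] pointing down, gripper open.
Joint ranges: [-2.78, 2.78], [-0.83, 1.72], [-1.28, 1.37], [-1.9, 2.12], [-1.57, 1.48], [-3.14, 3.14]. Speed limits (rad/s): [2.57, 2.57, 3.14, 3.14, 3.14, 3.14].

### API

Orientations are given as a unit quaternion [w, x, y, z].
In Python, from cell import manip, eyes gives the robot as it stands.
- The arm moves only by the tool step_arm, never from a script. Its argument "motion" is a list of rows, each an object of numbers: "ax", "ay", "az": the turn, a rotation vector about the tool's x, y, z in degrees; "dx", "dy", "dz": the shift along the tool's x, y, z in cm; "claw": the finger opening in cm, from 0 to 8.54. In form: [{"ax": .., "ay": .., "az": .., "dx": .., "dy": .., "dz": .., "claw": ..}, ...]. A call has 1 to 10 rows; each row is the pose to reach, as a shift and turn from the pose commanded when the call began, along the tool's axes at that moment; what a row does not reach only later rows make up. A row lasts 1/10 s, in which the tool goes at most 50 mm and 8.59 degrees, less where a joint would pass 70% of its speed; a pose out of reach is approached as far as the arm can. A call with a gripper value outside its range is refused whole. The fingers move at their own pace and stop on an object; "squeeze" is the grip in N (left out, the last holds). Time passes only in rows, so rows that repeat a pose let the fingers close. It gives the time, the measured TCP pose, the force, the opening and the grip force at its end, in the units of the state.
- manip.observe(): the state, without advancing time (a new reading comes with each control period).
- eyes.capture(name): name is "scene" or "top" or "wrist"; returns a dict with "frame" (384x512x3 uint8, red, green, blue), "mtx" (3x3 intrinsics, pixels), "R" (3x3) and "t" (3): a world point X has camera coordinates R X + t; the wrist camera has in their place "tool_from_camera" (4x4, takes a point from camera to tool coordinates, whose origin is the TCP and whose axes are the flange's). Camera axes: x right, y down, z forward; pixel columns grow to the right and rows downward; lengths in m; the calibration is good to about 2 mm. A picture is of the moment at which its call begins: read the wrist's pose just before it. There is no depth.
- manip.hand_in(): hands the job in; it is judged then, once.
The state is a dict: "clock": time; "joints": joint angles; "qvel": joint speeds; "effort": joint torques, N m; "ee_pos": TCP position; "ee_rot": TCP orientation; "force": force on the tool from outside, world axes, zero at the start; "moment": the same for the moment, N m; "width": finger opening in m; "gripper_force": force on a finger pad.
Only numpy, scipy, OpenCV 4.12 (cv2) and the standard library are available. Lean on these libraries where they do the work, as an engineer would, in place of code of your own. Each camera call takes 0.05 s, during which the arm holds its last target. There are 200 camera calls.

### The job

Take the steel LC column off its rest by one end and thread it lengthwise through both bushings of the column holder, one after the other, until each end stands at least 30 mm out of the holder. The packing is delicate: never press the column against holder or rest with more than 25 N, do not drop it or lay it on the bench, and leave the bottles and the beaker alone. Finish while still holding it: gripped and still, in line with the two bores and touching neither of them, so that a fitting can be screwed to its free end; do not let go.

Things in the scene. Friction and masses are not known exactly. Their poses are not given: they have to be found in the camera images.
- column: Pale steel LC column, about 0.12 kg, 174 mm long: round tube 11 mm thick, a fitting at each end, 18 wide (x) x 16 mm high (z), square-cornered (24 mm over corners), from 58 to 75 mm from the middle, then a thin soft blue plug to 87 mm. Starts level on the rest; both ends alike, either may lead. Hold it by one fitting. Body y runs along it, z up; origin midway, 8 mm below its axis.
- end_a (a point): The column's outermost point at its +y end, on its axis.
- end_b (a point): The column's outermost point at its -y end, on its axis.
- holder: Column holder, fixed: grey base plate 70 x 100 (y) x 10 mm and two upright aluminium blocks 56 mm wide (x), 12 mm thick (y), 100 mm high, centred 28 mm either side of the middle, 44 mm apart, each with a round 30 mm bore along y; a 2 mm black collar outside, so the outer faces lie 36 mm from the middle. Origin: centre of the underside; z up. Enter from either side.
- bore (a point): Point on the common level axis of the two bores, midway between the bushings, 75 mm above the worktop; axes as the holder's (y along the bores). Bore mouths are chamfered 2 mm.
- bush_right (a point): Centre of the bushing on the holder's -y side.
- bush_left (a point): Centre of the bushing on the holder's +y side.
- rest: Grey plastic rest, fixed: base 60 x 85 (y) x 8 mm, two U-shaped saddles 26 mm wide, 12 mm thick, 28 mm either side of the middle, cheeks up to 49.5 mm above the worktop. The column lies in them along y, axis 45 mm above the worktop, end fittings overhanging free; lift it straight up. Origin: centre of the underside.
- buffer_bottle: Bystander: white bottle with a coloured cap, 64 mm in diameter, 130 mm high; origin at the centre of its underside.
- amber_bottle: Bystander: small brown bottle with a black cap, 45 mm in diameter, 95 mm high; origin at the centre of its underside.
- beaker: Bystander: plain open beaker, 51 mm in diameter, 61 mm high; origin at the centre of its underside.
There are look-alikes about, which are no part of the job. What is shaped like the column but red is not meant.

How it is judged:
On the way, in this order (a step that is already met when the one before it is completed fails the run):
1. the column is lifted clear of its rest, in the gripper (contact force between column and rest below 0.1 N and contact force between the fingers and column above 2 N and height (world z) of column above 0.05 m), for 0.1 s.
2. the leading end is through the first bushing and between the two, within 12 mm of the bore axis (((x of end_a in the frame of bore between -0.012 and 0.012 m and z of end_a in the frame of bore between -0.012 and 0.012 m and y of end_a in the frame of bore between -0.026 and 0.026 m and distance between end_b and bore above 0.1 m) or (x of end_b in the frame of bore between -0.012 and 0.012 m and z of end_b in the frame of bore between -0.012 and 0.012 m and y of end_b in the frame of bore between -0.026 and 0.026 m and distance between end_a and bore above 0.1 m))), for 0.04 s.
At the end, for the whole second after the job is handed in: Each end of the column stands at least 30 mm out of the holder's block faces (64 mm from the middle), one on each side, both within 12 mm of the bore axis sideways and in height; it touches neither holder nor rest (under 0.3 N), is gripped (over 2 N) and moves slower than 20 mm/s (((y of end_a in the frame of bore above 0.064 m and y of end_b in the frame of bore below -0.064 m) or (y of end_b in the frame of bore above 0.064 m and y of end_a in the frame of bore below -0.064 m)) and x of end_a in the frame of bore between -0.012 and 0.012 m and z of end_a in the frame of bore between -0.012 and 0.012 m and x of end_b in the frame of bore between -0.012 and 0.012 m and z of end_b in the frame of bore between -0.012 and 0.012 m and contact force between column and holder below 0.3 N and contact force between column and rest below 0.3 N and contact force between the fingers and column above 2 N and linear speed of column below 0.02 m/s); the arm keeps its last pose, push and grip.
It fails at once if the column is pressed against the holder with more than 25 N (contact force between column and holder above 25 N).
It fails at once if the column is pressed against the rest with more than 25 N (contact force between column and rest above 25 N).
It fails at once if the column is dropped or laid on the worktop (height (world z) of any of column, end_a, end_b below 0.016 m).
It fails at once if a bottle or the beaker is moved by more than 20 mm or tipped (distance of any of buffer_bottle, amber_bottle, beaker from where it was at the start of the episode above 0.02 m or angle between any of buffer_bottle, amber_bottle, beaker's own z axis and vertical above 0.3 rad).
It also fails if it takes over 45 s, if anything falls off the work surface, if the arm or the gripper's body presses on something with over 40 N, if the wrist force passes 120 N, or if a joint passes its speed limit or range.

## Working session

There is one attempt and no reset: what is moved stays moved. The work goes in short steps, Python scripts to look and compute and a tool call to move; the robot and the scene stay as the last step left them, time stands still between calls to the robot, and variables do not carry over. Pictures are saved under pics/ and viewed, at most 10 in all, crops included, and the job is handed in when it is done.

Besides the shell and the picture viewer there is one more tool, called in YAML: its name, and indented under it one key for each argument. step_arm: Moves the arm, as the interface text tells. Its arguments: {"type":"object","properties":{"motion":{"type":"array"},"squeeze":{"type":"number"}},"required":["motion"]}

```bash
mkdir -p pics; python3 - <<'E'
from cell import manip, eyes
import cv2,pickle
print(manip.observe())
for n in("scene","top"):
    c=eyes.capture(n);pickle.dump(c,open(n+'.pkl','wb'))
    cv2.imwrite(f'pics/{n}0.png',cv2.resize(c["frame"][:,:,::-1],(768,576)))
    print(n,c["mtx"].tolist(),c["R"].tolist(),c["t"].tolist())
E
```

```text
{'clock': 0.0, 'joints': array([ 1.20502498e+00,  2.60678997e-01, -1.39362781e-01,  1.17266799e+00,
        1.27430385e-06,  1.57085321e+00]), 'qvel': array([-0.00030309,  0.0006116 , -0.00068381,  0.00122527,  0.00167611,
       -0.00019799]), 'effort': array([ 6.93724614e-04, -4.05674958e+01,  2.53923100e+01,  1.88719702e-02,
       -2.08471499e-05,  5.47942619e-06]), 'ee_pos': array([0.18751898, 0.48959889, 0.20106994]), 'ee_rot': array([-1.74596620e-04,  1.81895757e-01,  9.83317354e-01, -9.40655005e-04]), 'force': array([-0.3510805 , -0.31110366,  0.10834472]), 'moment': array([ 0.00530668, -0.05454313,  0.00213413]), 'gripper_force': 0.0, 'width': 0.0853968424100825}
scene [[349.1785260594348, 0.0, 258.4998879811295], [0.0, 349.1785260594348, 191.53104445981066], [0.0, 0.0, 1.0]] [[0.849101467025912, -0.5278965955095147, 0.018758548555461448], [-0.3595422361220769, -0.6035969224067114, -0.7116179703362493], [0.3869833060207903, 0.597491372080476, -0.7023161546985869]] [-0.43828799198023344, 0.2997459902276474, 0.8252178668527237]
top [[436.127308440395, 0.0, 254.56592935803778], [0.0, 436.127308440395, 184.87761349284523], [0.0, 0.0, 1.0]] [[-0.015054294901477758, -0.9997356179489787, -0.01737994272698711], [-0.9887811343336025, 0.017468277316708712, -0.1483466469912319], [0.1486110244597417, 0.014951705312791936, -0.9887826909474426]] [0.10564951579214105, 0.5592738421682916, 1.1984151246658459]
```

View pics/scene0.png

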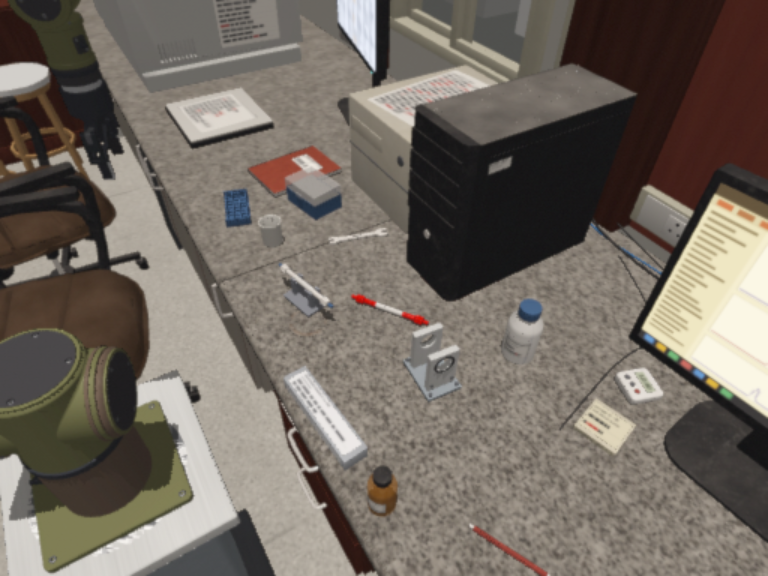

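View pics/top0.png

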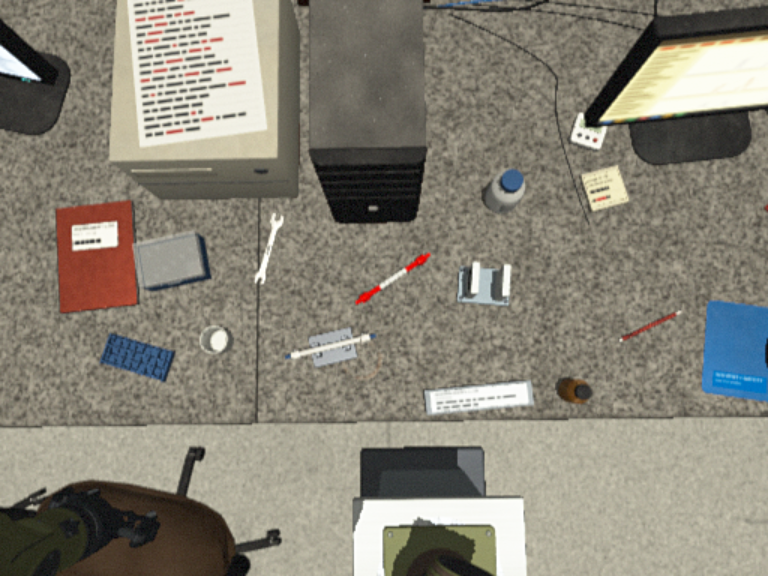

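Scene (768-px views): the pale column lies on its grey rest at top (330,346) / scene (305,288). The red and white look-alike lies on the bench at top (393,278) / scene (390,308). The wrench is at top (270,248) and the pencil at top (650,326). The pale one on the rest fits the description. The holder is at top (485,285). I'll confirm with an enlarged crop.

```bash
python3 - <<'E'
import cv2,pickle,numpy as np
t=pickle.load(open('top.pkl','rb'))["frame"][:,:,::-1];s=pickle.load(open('scene.pkl','rb'))["frame"][:,:,::-1]
# top crop x185-345,y165-245 ; x5
a=cv2.resize(t[168:248,185:345],None,fx=5,fy=5,interpolation=cv2.INTER_CUBIC)
cv2.imwrite('pics/c1.png',a)
b=cv2.resize(s[170:270,180:313],None,fx=6,fy=6,interpolation=cv2.INTER_CUBIC)
cv2.imwrite('pics/c2.png',b)
E
```

```text
(no output)
```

View pics/c1.png

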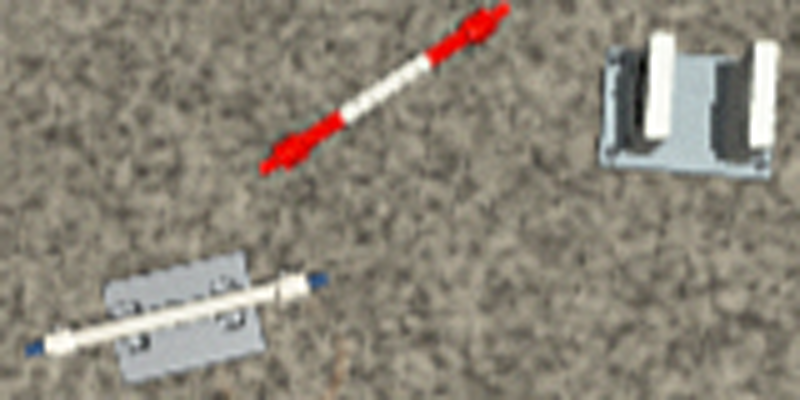

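View pics/c2.png

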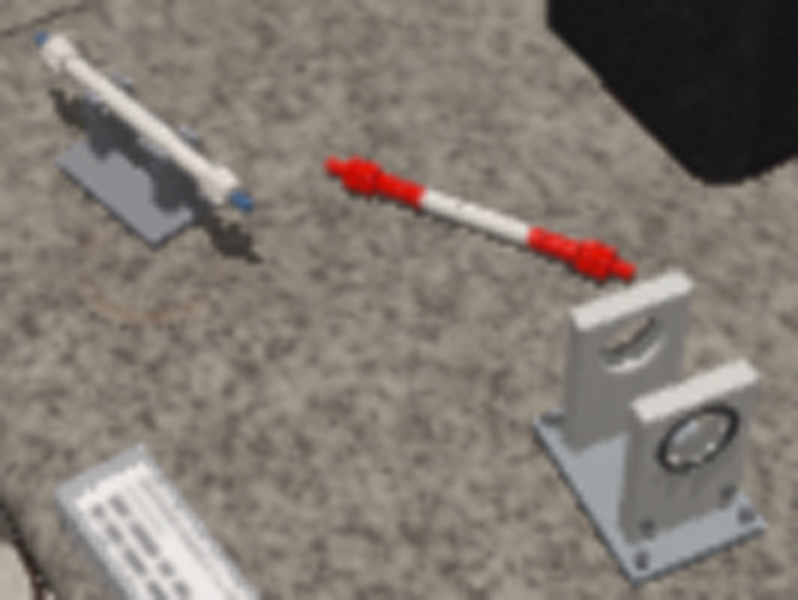

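The crops confirm it: the pale column with blue plugs has its tips at c1 (27,350) and (327,279), and the other one is red with a white middle. The holder's blocks and base corners show in both crops, so I'll fit the poses from both views.

```bash
cat > h.py <<'E'
import numpy as np,pickle
from scipy.optimize import least_squares
C={n:pickle.load(open(n+'.pkl','rb')) for n in('top','scene')}
def proj(c,X):
    p=np.atleast_2d(X)@c["R"].T+c["t"]; p=p@c["mtx"].T; return p[:,:2]/p[:,2:]
def unc(n,p):
    p=np.array(p,float)
    return (p+.5)/5-.5+[185,168] if n=='top' else (p+.5)/6-.5+[180,170]
def rz(X,p):
    c,s=np.cos(p[2]),np.sin(p[2]); X=np.array(X,float)
    return np.c_[X[:,0]*c-X[:,1]*s+p[0],X[:,0]*s+X[:,1]*c+p[1],X[:,2]]
def fit(obs,p0):
    f=lambda p:np.concatenate([(proj(C[n],rz([x],p))[0]-unc(n,u)) for n,u,x in obs])
    r=least_squares(f,p0,loss='soft_l1'); return r.x,f(r.x).reshape(-1,2)
E
python3 - <<'E'
from h import *
np.set_printoptions(precision=4,suppress=True)
T=.1;a,b=.034,.022
H=[('top',(650,33),(.028,a,T)),('top',(676,33),(.028,b,T)),('top',(644,136),(-.028,a,T)),('top',(670,138),(-.028,b,T)),
('top',(756,40),(.028,-b,T)),('top',(778,41),(.028,-a,T)),('top',(750,145),(-.028,-b,T)),('top',(775,147),(-.028,-a,T)),
('top',(602,165),(-.035,.05,.01)),('top',(770,178),(-.035,-.05,.01)),('top',(610,47),(.035,.05,.01)),
('scene',(573,312),(-.028,a,T)),('scene',(680,271),(.028,a,T)),('scene',(692,285),(.028,b,T)),('scene',(576,328),(-.028,b,T)),
('scene',(633,403),(-.028,-b,T)),('scene',(748,362),(.028,-b,T)),('scene',(759,377),(.028,-a,T)),('scene',(638,420),(-.028,-a,T)),
('scene',(537,432),(-.035,.05,.01)),('scene',(638,583),(-.035,-.05,.01)),('scene',(765,523),(.035,-.05,.01)),('scene',(699,438),(0,-.036,.075))]
p,r=fit(H,[.45,-.05,0]);print('holder',p,np.degrees(p[2]));print(r.T)
for s in('top','scene'):print(s,fit([o for o in H if o[0]==s],p)[0])
K=[('top',(27,350),(0,.087,.045)),('top',(327,279),(0,-.087,.045)),('scene',(40,40),(0,.087,.045)),('scene',(250,203),(0,-.087,.045))]
p,r=fit(K,[.35,.2,-.2]);print('col',p,np.degrees(p[2]));print(r.T)
for s in('top','scene'):print(s,fit([o for o in K if o[0]==s],p)[0])
# joint-limited tips
print(rz([(0,.087,.045),(0,-.087,.045),(0,.0665,.045),(0,-.0665,.045)],p))
E
```

```text
holder [ 0.5477 -0.1005 -0.0952] -5.4526146388585985
[[ 0.5463 -0.2312  0.5076 -0.2393  0.0071  0.0418  0.111  -0.4237 -0.394
   0.5677 -0.4807 -0.8026 -0.2701  0.0124  0.8733 -0.3292 -0.6235  0.0089
   1.1918 -1.25   -0.6922  0.5326  0.0882]
 [-0.0387  0.2966 -0.2424 -0.2988  0.1275  0.2636 -0.4371 -0.4925 -0.1577
  -0.0756 -0.2912  0.0225 -0.0029  0.7142  0.5248  0.1096 -0.4956  0.2997
   0.7052 -2.3901 -0.3897  0.0662  0.4489]]
top [ 0.5474 -0.1005 -0.095 ]
scene [ 0.5482 -0.1004 -0.0987]
col [0.434  0.1952 0.223 ] 12.777770946574874
[[-0.2624  0.2    -0.3324 -0.1499]
 [-0.0171 -0.5817 -0.4135  0.9977]]
top [0.4332 0.1951 0.2157]
scene [0.4353 0.1962 0.233 ]
[[0.4147 0.28   0.045 ]
 [0.4532 0.1103 0.045 ]
 [0.4193 0.26   0.045 ]
 [0.4487 0.1303 0.045 ]]
```

```bash
cat >> h.py <<'E'
from scipy.spatial.transform import Rotation as Ro
def ray(n,px,z):
    c=C[n];d=c["R"].T@np.linalg.solve(c["mtx"],[*px,1]);o=-c["R"].T@c["t"];return o+d*(z-o[2])/d[2]
def goal(o,pos,coldir):
    "tool-frame shift (cm), rotvec (deg) to pos, tool z down, tool y perpendicular to coldir (horizontal)"
    R0=Ro.from_quat(np.roll(o["ee_rot"],-1)).as_matrix();d=np.array([*coldir,0])/np.hypot(*coldir)
    y=np.array([d[1],-d[0],0]);z=np.array([0,0,-1.]);best=None
    for s in(1,-1):
        R1=np.c_[np.cross(s*y,z),s*y,z];v=Ro.from_matrix(R0.T@R1).as_rotvec(degrees=True)
        if best is None or np.linalg.norm(v)<np.linalg.norm(best):best=v
    return (R0.T@(np.array(pos)-o["ee_pos"])*100).round(2),best.round(2)
E
python3 - <<'E'
from h import *
from cell import manip
for n,p,z in(('scene',(448,298),0),('scene',(408,262),0),('top',(330,222),0),('top',(420,219),0),('top',(318,150),.35),('top',(215,340),.061),('top',(503,190),.065)):print(n,p,ray(n,np.array(p)/1.5,z).round(3))
print(goal(manip.observe(),[.4193,.26,.14],[-.221,.975]))
E
```

```text
scene (448, 298) [0.696 0.044 0.   ]
scene (408, 262) [0.685 0.184 0.   ]
top (330, 222) [0.681 0.199 0.   ]
top (420, 219) [0.683 0.02  0.   ]
top (318, 150) [0.705 0.183 0.35 ]
top (215, 340) [0.446 0.407 0.061]
top (503, 190) [ 0.721 -0.136  0.065]
(array([-29.86, -13.14,   6.14]), array([-9.000e-02,  5.000e-02,  5.627e+01]))
```

step_arm:
  motion:
    - {"dx":-29.9,"dy":-13.1,"dz":6.1,"az":56.3,"claw":5}
    - {"dx":-29.9,"dy":-13.1,"dz":6.1,"az":56.3,"claw":5}
    - {"dx":-29.9,"dy":-13.1,"dz":6.1,"az":56.3,"claw":5}
    - {"dx":-29.9,"dy":-13.1,"dz":6.1,"az":56.3,"claw":5}
    - {"dx":-29.9,"dy":-13.1,"dz":6.1,"az":56.3,"claw":5}
    - {"dx":-29.9,"dy":-13.1,"dz":6.1,"az":56.3,"claw":5}
    - {"dx":-29.9,"dy":-13.1,"dz":6.1,"az":56.3,"claw":5}
    - {"dx":-29.9,"dy":-13.1,"dz":6.1,"az":56.3,"claw":5}
    - {"dx":-29.9,"dy":-13.1,"dz":6.1,"az":56.3,"claw":5}
    - {"dx":-29.9,"dy":-13.1,"dz":6.1,"az":56.3,"claw":5}

```text
schema error: expected keys ax, ay, az, dx, dy, dz, claw
```

```bash
python3 - <<'E'
from cell import manip, eyes
import cv2,pickle
o=manip.observe();c=eyes.capture("wrist");pickle.dump((o,c),open('w1.pkl','wb'))
cv2.imwrite('pics/w1.png',cv2.resize(c["frame"][:,:,::-1],(768,576)))
print(o["clock"],o["ee_pos"],o["ee_rot"],o["width"],c["tool_from_camera"],c["mtx"])
E
```

```text
0.1 [0.18754928 0.48964435 0.20115582] [-1.69477420e-04  1.81905597e-01  9.83315611e-01 -8.56535565e-04] 0.08539733269535048 [[-9.46430903e-05 -9.48558753e-01 -3.16601143e-01  8.18965199e-02]
 [ 9.99999563e-01  2.04618629e-04 -9.11986096e-04  8.93464253e-04]
 [ 9.29854885e-04 -3.16601091e-01  9.48558319e-01 -1.72961461e-01]
 [ 0.00000000e+00  0.00000000e+00  0.00000000e+00  1.00000000e+00]] [[272.30394903   0.         256.54587341]
 [  0.         272.30394903 192.65322688]
 [  0.           0.           1.        ]]
```

View pics/w1.png

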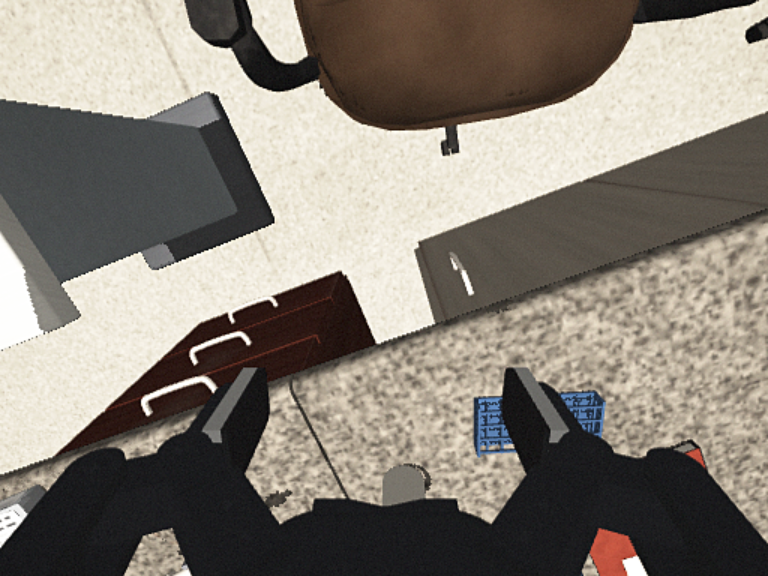

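That call was refused because every row needs all the keys. The wrist picture was therefore taken at the start pose and shows only the bench edge and the open fingers, with the column out of view.

step_arm:
  motion:
    - {"ax":0,"ay":0,"dx":-29.9,"dy":-13.1,"dz":6.1,"az":56.3,"claw":5}
    - {"ax":0,"ay":0,"dx":-29.9,"dy":-13.1,"dz":6.1,"az":56.3,"claw":5}
    - {"ax":0,"ay":0,"dx":-29.9,"dy":-13.1,"dz":6.1,"az":56.3,"claw":5}
    - {"ax":0,"ay":0,"dx":-29.9,"dy":-13.1,"dz":6.1,"az":56.3,"claw":5}
    - {"ax":0,"ay":0,"dx":-29.9,"dy":-13.1,"dz":6.1,"az":56.3,"claw":5}
    - {"ax":0,"ay":0,"dx":-29.9,"dy":-13.1,"dz":6.1,"az":56.3,"claw":5}
    - {"ax":0,"ay":0,"dx":-29.9,"dy":-13.1,"dz":6.1,"az":56.3,"claw":5}
    - {"ax":0,"ay":0,"dx":-29.9,"dy":-13.1,"dz":6.1,"az":56.3,"claw":5}
    - {"ax":0,"ay":0,"dx":-29.9,"dy":-13.1,"dz":6.1,"az":56.3,"claw":5}
    - {"ax":0,"ay":0,"dx":-29.9,"dy":-13.1,"dz":6.1,"az":56.3,"claw":5}

```text
clock: 1.15
ee_pos: [0.4195, 0.2616, 0.141]
ee_rot: [-0.0, 0.624, 0.782, -0.0]
force: [-0.3, 0.4, -0.2]
width: 0.05
gripper_force: 0.0
```

```bash
python3 - <<'E'
from cell import manip, eyes
import cv2,pickle
o=manip.observe();c=eyes.capture("wrist");pickle.dump((o,c),open('w1.pkl','wb'))
cv2.imwrite('pics/w2.png',cv2.resize(c["frame"][:,:,::-1],(768,576)))
print(o["clock"],o["ee_pos"],o["ee_rot"],o["width"],o["qvel"])
E
```

```text
1.15 [0.41950417 0.26156407 0.14096191] [-2.65062606e-04  6.23671557e-01  7.81686457e-01 -4.58031198e-05] 0.05003361406963839 [ 0.01425056 -0.00528653  0.00132171 -0.00088248 -0.00319881  0.00066011]
```

View pics/w2.png

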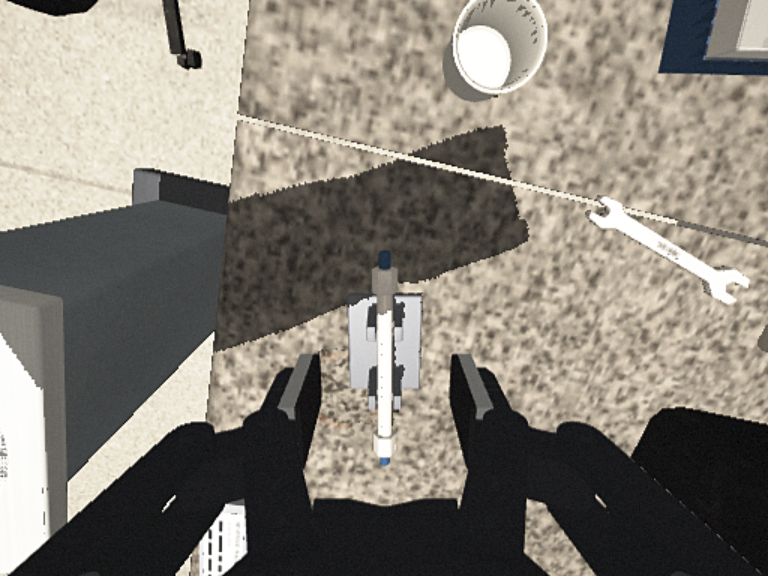

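The wrist view shows the column running straight up the picture between the fingers. Its tips are at about (384,251) and (385,466), the far fitting at (385,280) and the near fitting at (384,446). The beaker at (500,45) is clear.

```bash
cat >> h.py <<'E'
def wray(o,c,px,z):
    R=Ro.from_quat(np.roll(o["ee_rot"],-1)).as_matrix();T=c["tool_from_camera"]
    d=R@T[:3,:3]@np.linalg.solve(c["mtx"],[*px,1]);p=o["ee_pos"]+R@T[:3,3];return p+d*(z-p[2])/d[2]
E
python3 - <<'E'
from h import *
o,c=pickle.load(open('w1.pkl','rb'))
g=c["frame"].astype(int)
# subpixel tube centre by rows: bright pixels near col 256
for r in range(205,290,12):
    row=g[r,236:276].sum(1);m=np.where(row>560)[0]+236;print(r,m.min() if len(m) else None,m.max() if len(m) else None,end=' | ')
a=wray(o,c,((384.5)/1.5,250/1.5),.045);b=wray(o,c,(384.8/1.5,466/1.5),.045)
print(a,b,np.linalg.norm(a-b));m=(a+b)/2;d=(a-b)/np.linalg.norm(a-b)
print('mid',m,'dir',d,np.degrees(np.arctan2(-d[0],d[1])))
p=m+d*.0665;p[2]=.027;print(p,goal(o,p,d[:2]))
E
```

```text
205 236 275 | 217 236 275 | 229 236 275 | 241 236 275 | 253 236 275 | 265 237 266 | 277 252 273 | 289 237 275 | [0.41473536 0.28111535 0.045     ] [0.45470057 0.10646085 0.045     ] 0.17916866916336213
mid [0.43471796 0.1937881  0.045     ] dir [-0.22305915  0.97480491  0.        ] 12.888775643456784
[0.41988453 0.25861262 0.027     ] (array([-0.3 , -0.02, 11.4 ]), array([-0.02, -0.02, -0.06]))
```

step_arm:
  motion:
    - {"ax":0,"ay":0,"az":0,"dx":-0.15,"dy":0,"dz":4,"claw":5}
    - {"ax":0,"ay":0,"az":0,"dx":-0.15,"dy":0,"dz":7.5,"claw":5}
    - {"ax":0,"ay":0,"az":0,"dx":-0.15,"dy":0,"dz":10,"claw":5}
    - {"ax":0,"ay":0,"az":0,"dx":-0.15,"dy":0,"dz":11.4,"claw":5}
    - {"ax":0,"ay":0,"az":0,"dx":-0.15,"dy":0,"dz":11.4,"claw":4}
    - {"ax":0,"ay":0,"az":0,"dx":-0.15,"dy":0,"dz":11.4,"claw":3}
    - {"ax":0,"ay":0,"az":0,"dx":-0.15,"dy":0,"dz":11.4,"claw":2.5}
    - {"ax":0,"ay":0,"az":0,"dx":-0.15,"dy":0,"dz":11.4,"claw":2.2}
  squeeze: 20

```text
clock: 2.0
ee_pos: [0.4214, 0.2604, 0.0281]
ee_rot: [0.0, 0.624, 0.781, 0.001]
force: [-0.2, 0.2, -0.5]
width: 0.0219
gripper_force: 0.0
```

step_arm:
  motion:
    - {"ax":0,"ay":0,"az":0,"dx":0,"dy":0,"dz":0,"claw":2.0}
    - {"ax":0,"ay":0,"az":0,"dx":0,"dy":0,"dz":0,"claw":1.9}
    - {"ax":0,"ay":0,"az":0,"dx":0,"dy":0,"dz":0,"claw":1.8}
    - {"ax":0,"ay":0,"az":0,"dx":0,"dy":0,"dz":0,"claw":1.7}
    - {"ax":0,"ay":0,"az":0,"dx":0,"dy":0,"dz":0,"claw":1.5}
    - {"ax":0,"ay":0,"az":0,"dx":0,"dy":0,"dz":0,"claw":1.0}
  squeeze: 20

```text
clock: 2.6
ee_pos: [0.4205, 0.2595, 0.0269]
ee_rot: [-0.0, 0.624, 0.781, -0.0]
force: [0.7, -0.3, 0.2]
width: 0.0099
gripper_force: 0.0
```

The fingers shut to 9.9 mm with no grip force, so they missed. I'll look.

```bash
python3 - <<'E'
from cell import manip, eyes
import cv2,pickle,numpy as np
o=manip.observe();c=eyes.capture("wrist");pickle.dump((o,c),open('w2.pkl','wb'))
s=eyes.capture("scene");t=eyes.capture("top")
a=cv2.resize(c["frame"][:,:,::-1][90:390,130:380],(400,480))
b=cv2.resize(s["frame"][:,:,::-1][130:230,150:250],(400,400),interpolation=cv2.INTER_CUBIC)
im=np.zeros((480,800,3),np.uint8);im[:,:400]=a;im[:400,400:]=b
cv2.imwrite('pics/m.png',im);print(o["width"],o["gripper_force"],o["force"])
E
```

```text
0.009949737292200217 0.0 [ 0.68410148 -0.30471221  0.16897899]
```

View pics/m.png

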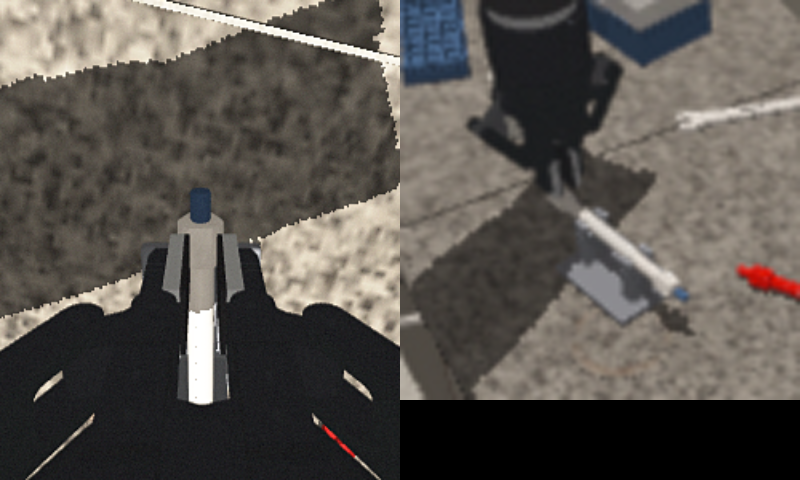

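Left panel: the plug is at (200,205) and the fitting at (200,225). The finger tips are at about y 235, and between them a narrow strip 190–217 px wide is visible. I'll project the predicted points into this view to see where the pads really are.

```bash
cat >> h.py <<'E'
def wproj(o,c,X):
    R=Ro.from_quat(np.roll(o["ee_rot"],-1)).as_matrix();T=np.linalg.inv(c["tool_from_camera"])
    p=(np.atleast_2d(X)-o["ee_pos"])@R;p=p@T[:3,:3].T+T[:3,3];p=p@c["mtx"].T;return p[:,:2]/p[:,2:]
E
python3 - <<'E'
from h import *
o,c=pickle.load(open('w2.pkl','rb'))
f=lambda X:((wproj(o,c,X)-[130,90])*1.6).round(0)
e=o["ee_pos"];print('tcp, grasp',f([e,e+[0,0,.019]]).tolist())
p=(.4345,.1945,.223)
for s in(.087,.075,.058,.034):
  for z in(.045,.053):print(s,z,f(rz([(0,s,z),(-.009,s,z),(.009,s,z)],p)).tolist())
print(goal(o,rz([(0,.0665,.027)],p)[0],(-.223,.975)))
E
```

```text
tcp, grasp [[203.0, 218.0], [203.0, 238.0]]
0.087 0.045 [[201.0, 189.0], [177.0, 189.0], [224.0, 189.0]]
0.087 0.053 [[201.0, 197.0], [176.0, 197.0], [225.0, 197.0]]
0.075 0.045 [[201.0, 218.0], [178.0, 218.0], [224.0, 218.0]]
0.075 0.053 [[201.0, 227.0], [177.0, 227.0], [225.0, 227.0]]
0.058 0.045 [[201.0, 256.0], [179.0, 256.0], [223.0, 256.0]]
0.058 0.053 [[201.0, 267.0], [177.0, 267.0], [224.0, 267.0]]
0.034 0.045 [[201.0, 306.0], [180.0, 306.0], [222.0, 306.0]]
0.034 0.053 [[201.0, 319.0], [179.0, 319.0], [223.0, 319.0]]
(array([ 0.  , -0.07, -0.01]), array([-0.01,  0.  , -0.15]))
```

```bash
python3 - <<'E'
from h import *
from cell import manip
import cv2
o,c=pickle.load(open('w2.pkl','rb'));e=o["ee_pos"]
f=lambda X:((proj(C['scene'],X)-150-[0,-20])*4+[400,0]).round(0)
print(f([e,e+[0,0,.019],e+[0,0,.03],e+[0,0,.04]]).tolist())
p=(.4345,.1945,.223);print(f(rz([(0,.087,.045),(0,.075,.053),(0,.0665,.053),(0,.058,.053),(0,.058,.045),(0,-.087,.045)],p)).tolist())
from cell import eyes
s=eyes.capture("scene");a=cv2.resize(s["frame"][:,:,::-1][155:200,180:240],(800,600),interpolation=cv2.INTER_CUBIC)
cv2.imwrite('pics/n.png',a)
g=lambda X:((proj(C['scene'],X)-[180,155])*13.33).round(0)
print('n.png tcp etc',g([e,e+[0,0,.019],e+[0,0,.03],e+[0,0,.04]]).tolist(),g(rz([(0,.087,.045),(0,.0665,.053),(0,.058,.053)],p)).tolist())
E
```

```text
[[563.0, 212.0], [561.0, 195.0], [559.0, 185.0], [557.0, 175.0]]
[[545.0, 184.0], [552.0, 183.0], [559.0, 189.0], [565.0, 194.0], [567.0, 201.0], [685.0, 298.0]]
n.png tcp etc [[145.0, 375.0], [135.0, 317.0], [130.0, 282.0], [125.0, 251.0]] [[82.0, 279.0], [129.0, 296.0], [151.0, 313.0]]
```

View pics/n.png

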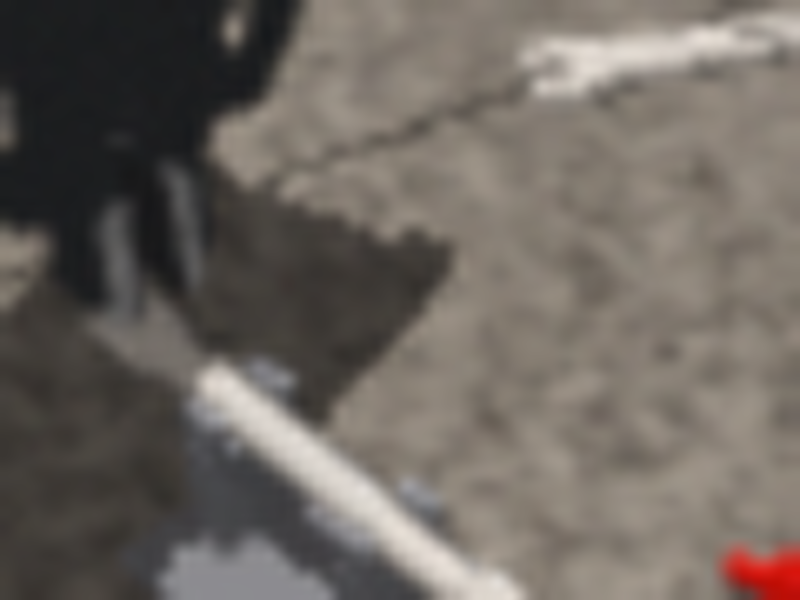

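The scene shows the finger tips at about (120,310) and (195,290), roughly 25 mm above where the reported TCP projects (145,375). They closed just over the top of the fitting. I'll open, go about 17 mm lower (reported TCP still above the bench) and close gently.

step_arm:
  motion:
    - {"ax":0,"ay":0,"az":0,"dx":0,"dy":0,"dz":0,"claw":2.5}
    - {"ax":0,"ay":0,"az":0,"dx":0,"dy":-0.05,"dz":-0.3,"claw":4}
    - {"ax":0,"ay":0,"az":0,"dx":0,"dy":-0.05,"dz":-0.3,"claw":4}
    - {"ax":0,"ay":0,"az":0,"dx":0,"dy":-0.05,"dz":0.3,"claw":4}
    - {"ax":0,"ay":0,"az":0,"dx":0,"dy":-0.05,"dz":1,"claw":4}
    - {"ax":0,"ay":0,"az":0,"dx":0,"dy":-0.05,"dz":1.7,"claw":4}
    - {"ax":0,"ay":0,"az":0,"dx":0,"dy":-0.05,"dz":1.7,"claw":3.5}
    - {"ax":0,"ay":0,"az":0,"dx":0,"dy":-0.05,"dz":1.7,"claw":2.6}
    - {"ax":0,"ay":0,"az":0,"dx":0,"dy":-0.05,"dz":1.7,"claw":2.2}
    - {"ax":0,"ay":0,"az":0,"dx":0,"dy":-0.05,"dz":1.7,"claw":2.0}
  squeeze: 20

```text
clock: 3.8
ee_pos: [0.4203, 0.2596, 0.0101]
ee_rot: [0.0, 0.624, 0.781, 0.0]
force: [0.5, -0.5, -0.4]
width: 0.0198
gripper_force: 0.0
```

step_arm:
  motion:
    - {"ax":0,"ay":0,"az":0,"dx":0,"dy":0,"dz":0,"claw":1.9}
    - {"ax":0,"ay":0,"az":0,"dx":0,"dy":0,"dz":0,"claw":1.8}
    - {"ax":0,"ay":0,"az":0,"dx":0,"dy":0,"dz":0,"claw":1.7}
    - {"ax":0,"ay":0,"az":0,"dx":0,"dy":0,"dz":0,"claw":1.6}
  squeeze: 20

```text
clock: 4.2
ee_pos: [0.42, 0.2595, 0.0101]
ee_rot: [-0.0, 0.624, 0.781, 0.0]
force: [-1.4, -0.1, 1.4]
width: 0.0176
gripper_force: 19.7
```

Gripped: 17.6 mm opening, 19.7 N. I'll firm the grip and lift.

step_arm:
  motion:
    - {"ax":0,"ay":0,"az":0,"dx":0,"dy":0,"dz":0,"claw":1.4}
    - {"ax":0,"ay":0,"az":0,"dx":0,"dy":0,"dz":0,"claw":1.2}
    - {"ax":0,"ay":0,"az":0,"dx":0,"dy":0,"dz":-0.4,"claw":1.2}
    - {"ax":0,"ay":0,"az":0,"dx":0,"dy":0,"dz":-1,"claw":1.2}
    - {"ax":0,"ay":0,"az":0,"dx":0,"dy":0,"dz":-2,"claw":1.2}
    - {"ax":0,"ay":0,"az":0,"dx":0,"dy":0,"dz":-3,"claw":1.2}
    - {"ax":0,"ay":0,"az":0,"dx":0,"dy":0,"dz":-4,"claw":1.2}
    - {"ax":0,"ay":0,"az":0,"dx":0,"dy":0,"dz":-5,"claw":1.2}
    - {"ax":0,"ay":0,"az":0,"dx":0,"dy":0,"dz":-5,"claw":1.2}
    - {"ax":0,"ay":0,"az":0,"dx":0,"dy":0,"dz":-5,"claw":1.2}
  squeeze: 70

```text
clock: 5.2
ee_pos: [0.4203, 0.2596, 0.0603]
ee_rot: [0.0, 0.624, 0.781, 0.0]
force: [0.5, -0.9, -0.8]
width: 0.0158
gripper_force: 68.4
```

```bash
python3 - <<'E'
from cell import manip, eyes
import cv2,pickle,numpy as np
o=manip.observe();c=eyes.capture("wrist");s=eyes.capture("scene");t=eyes.capture("top");pickle.dump((o,c,s,t),open('l.pkl','wb'))
im=np.zeros((600,800,3),np.uint8)
im[:,:400]=cv2.resize(s["frame"][:,:,::-1][130:220,180:240],(400,600),interpolation=cv2.INTER_CUBIC)
im[:300,400:]=cv2.resize(t["frame"][:,:,::-1][200:260,180:260],(400,300),interpolation=cv2.INTER_CUBIC)
im[300:,400:]=cv2.resize(c["frame"][:,:,::-1][180:330,156:356],(400,300),interpolation=cv2.INTER_CUBIC)
cv2.imwrite('pics/l.png',im);print(o["ee_pos"],o["ee_rot"],o["width"],o["gripper_force"],o["force"],o["moment"])
E
```

```text
[0.42026821 0.25957837 0.0603037 ] [1.51797302e-04 6.24276434e-01 7.81203375e-01 4.43706931e-04] 0.0157912168470527 68.40277433395386 [ 0.50359585 -0.90433461 -0.81307285] [ 0.04286784  0.03702823 -0.05609894]
```

View pics/l.png

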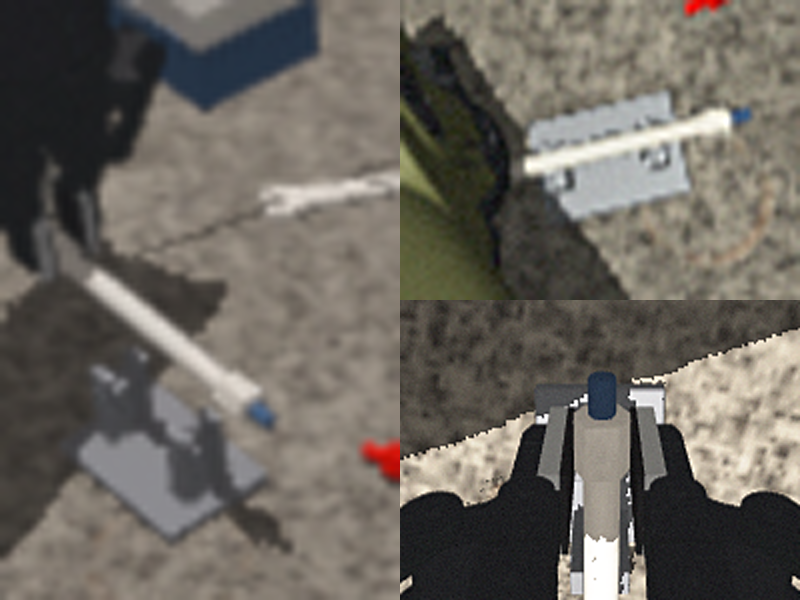

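Lifted: the column is clear of the rest and held at the near fitting. The free plug tip is at left panel (271,421) and top panel (751,115); the held plug end is at wrist panel (602,373). I'll triangulate the free tip to check the tilt.

```bash
cat > tri.py <<'E'
from h import *
def tri(ps,pt):
    f=lambda X:np.concatenate([proj(C['scene'],X)[0]-ps,proj(C['top'],X)[0]-pt])
    r=least_squares(f,[.45,.1,.09]);return r.x,r.fun
E
python3 - <<'E'
from tri import *
o,c,s,t=pickle.load(open('l.pkl','rb'))
ps=(np.array([271,421])+.5)/6.667-.5+[180,130];pt=(np.array([351,115])+.5)/5-.5+[180,200]
B,r=tri(ps,pt);print('end_b',B,r)
for z in(.09,.095,.1):
    A=wray(o,c,((202.5)/2-.5+156,(73.5)/2-.5+180),z);print(z,A,np.linalg.norm(A-B),np.degrees(np.arctan2(z-B[2],np.hypot(*(A-B)[:2]))), np.degrees(np.arctan2(-(A-B)[0],(A-B)[1])))
E
```

```text
end_b [0.45177496 0.10964937 0.09488743] [-0.44993744  0.06976852  0.14913708 -0.40254562]
0.09 [0.41588435 0.27934504 0.09      ] 0.17351841805127682 -1.6140439421816233 11.942060114610776
0.095 [0.41540018 0.28145731 0.095     ] 0.17561635150095153 0.03672543603852827 11.9540047045563
0.1 [0.41491602 0.28356958 0.1       ] 0.17785656192157526 1.6472197439475904 11.965658143105824
```

```bash
python3 - <<'E'
from h import *
from cell import manip
o=manip.observe();d=np.array([np.sin(.0952),np.cos(.0952)])
xy=np.array([.5477,-.1005])+.215*d
print(o["clock"],goal(o,[*xy,.0603],d),goal(o,[*xy,.0403],d))
E
```

```text
5.35 (array([-17.48,  11.29,  -0.09]), array([-0.06,  0.03, 18.2 ])) (array([-17.48,  11.29,   1.91]), array([-0.06,  0.03, 18.2 ]))
```

step_arm:
  motion:
    - {"ax":0,"ay":0,"az":2,"dx":-1.8,"dy":1.1,"dz":0,"claw":1.2}
    - {"ax":0,"ay":0,"az":4.5,"dx":-4.4,"dy":2.8,"dz":0,"claw":1.2}
    - {"ax":0,"ay":0,"az":7.5,"dx":-7.0,"dy":4.5,"dz":0,"claw":1.2}
    - {"ax":0,"ay":0,"az":10.5,"dx":-9.8,"dy":6.3,"dz":0,"claw":1.2}
    - {"ax":0,"ay":0,"az":13.5,"dx":-12.6,"dy":8.1,"dz":0,"claw":1.2}
    - {"ax":0,"ay":0,"az":16,"dx":-15,"dy":9.7,"dz":0.5,"claw":1.2}
    - {"ax":0,"ay":0,"az":17.6,"dx":-16.7,"dy":10.8,"dz":1.2,"claw":1.2}
    - {"ax":0,"ay":0,"az":18.2,"dx":-17.5,"dy":11.3,"dz":1.9,"claw":1.2}
    - {"ax":0,"ay":0,"az":18.2,"dx":-17.5,"dy":11.3,"dz":1.9,"claw":1.2}
    - {"ax":0,"ay":0,"az":18.2,"dx":-17.5,"dy":11.3,"dz":1.9,"claw":1.2}

```text
clock: 6.35
ee_pos: [0.5672, 0.1141, 0.0401]
ee_rot: [-0.001, 0.74, 0.673, -0.001]
force: [-0.1, -0.3, -2.0]
width: 0.0162
gripper_force: 68.5
```

```bash
python3 - <<'E'
from cell import manip, eyes
import cv2,pickle,numpy as np
o=manip.observe();s=eyes.capture("scene");t=eyes.capture("top");pickle.dump((o,s,t),open('e.pkl','wb'))
im=np.zeros((600,800,3),np.uint8)
im[:,:400]=cv2.resize(s["frame"][:,:,::-1][176:266,255:315],(400,600),interpolation=cv2.INTER_CUBIC)
im[:300,400:]=cv2.resize(t["frame"][:,:,::-1][155:215,265:345],(400,300),interpolation=cv2.INTER_CUBIC)
cv2.imwrite('pics/e.png',im);print(o["ee_pos"],o["ee_rot"],o["width"],o["gripper_force"],o["force"])
E
```

```text
[0.56721725 0.11410514 0.04014324] [-0.00097579  0.73966708  0.67297163 -0.00092103] 0.01623626584463775 68.48693490028381 [-0.13073485 -0.3477107  -1.99743579]
```

View pics/e.png

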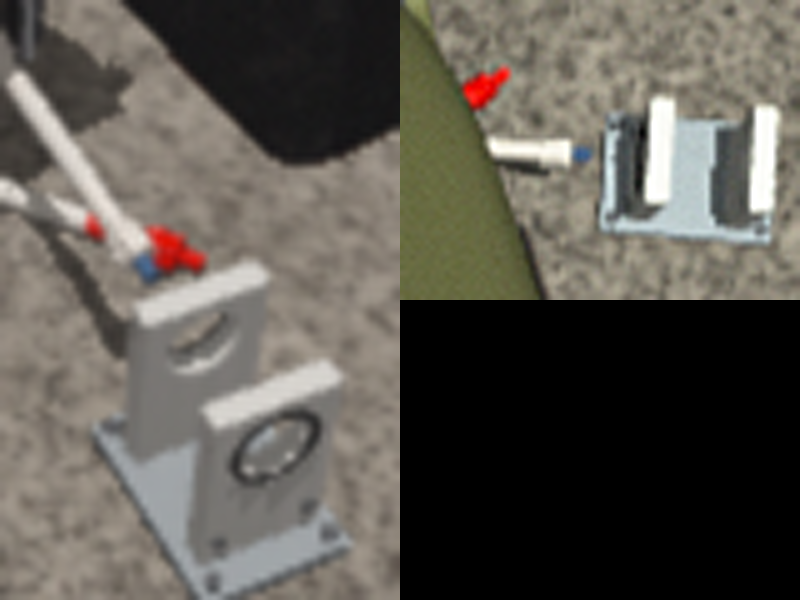

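Left panel: the free tip is at (150,268), in front of the far block's bore. Top panel: the column points at the holder, blue tip at (592,154). That uses up the picture budget, so from here I measure numerically by differencing against the starting frames.

```bash
cat > meas.py <<'E'
from h import *
from scipy.ndimage import gaussian_filter1d
def line(n,frame,pts,half=8):
    "offset (px, along image normal) of bright column centroid from projected 3D points"
    import cv2
    d=frame.astype(float).sum(2)-C[n]["frame"].astype(float).sum(2)
    P=proj(C[n],pts);u=P[-1]-P[0];u/=np.linalg.norm(u);nv=np.array([-u[1],u[0]])
    k=np.arange(-half,half+.01,.25);out=[]
    for p in P:
        q=(p+k[:,None]*nv).astype(np.float32)
        w=cv2.remap(d.astype(np.float32),q[:,:1],q[:,1:],cv2.INTER_LINEAR)[:,0]
        w=np.clip(w-60,0,200);out.append((w@k/w.sum() if w.sum()>0 else np.nan, (w>0).sum()*.25))
    return np.array(out),nv
E
python3 - <<'E'
from meas import *
np.set_printoptions(precision=2,suppress=True,linewidth=150)
o,s,t=pickle.load(open('e.pkl','rb'))
e=o["ee_pos"];x=Ro.from_quat(np.roll(o["ee_rot"],-1)).as_matrix()[:,0];print('toolx',x, np.degrees(np.arctan2(-x[0],x[1])))
S=np.linspace(-.14,-.07,8);pts=e+[0,0,.0349]+S[:,None]*x
for n,f in(('top',t),('scene',s)):
    m,nv=line(n,f["frame"],pts);px=np.linalg.norm(np.diff(proj(C[n],pts)[[0,-1]],axis=0))/.07
    J=[(proj(C[n],pts[3]+v)-proj(C[n],pts[3]))[0]@nv/1e-3 for v in(np.array([1e-3,0,0]),np.array([0,0,1e-3]))]
    print(n,m[:,0],m[:,1],'px per m x,z',J)
E
```

```text
toolx [ 0.09  1.   -0.  ] -5.406236696882248
top [-0.1  -0.09 -0.24 -0.18 -0.16   nan   nan   nan] [6.   4.75 3.75 4.   4.25 0.   0.   0.  ] px per m x,z [np.float64(355.37912231042156), np.float64(55.76654466223442)]
scene [ 0.7  -0.1  -0.18  0.15  0.2   0.27  0.31  0.38] [6.   7.   5.75 4.25 4.25 4.25 4.   3.75] px per m x,z [np.float64(317.1470554103874), np.float64(150.61332178002945)]
```

step_arm:
  motion:
    - {"ax":0,"ay":0,"az":0,"dx":0,"dy":0.15,"dz":0,"claw":1.2}
    - {"ax":0,"ay":0,"az":0,"dx":0,"dy":0.15,"dz":0,"claw":1.2}
    - {"ax":0,"ay":0,"az":0,"dx":-0.7,"dy":0.15,"dz":0,"claw":1.2}
    - {"ax":0,"ay":0,"az":0,"dx":-1.4,"dy":0.15,"dz":0,"claw":1.2}
    - {"ax":0,"ay":0,"az":0,"dx":-2.0,"dy":0.15,"dz":0,"claw":1.2}
    - {"ax":0,"ay":0,"az":0,"dx":-2.0,"dy":0.15,"dz":0,"claw":1.2}

```text
clock: 7.05
ee_pos: [0.5681, 0.0924, 0.0409]
ee_rot: [0.0, 0.74, 0.672, -0.0]
force: [-0.4, 0.2, -1.4]
width: 0.0163
gripper_force: 68.5
```

```bash
cat > chk.py <<'E'
from meas import *
from cell import manip,eyes
np.set_printoptions(precision=4,suppress=True,linewidth=150)
o=manip.observe();s=eyes.capture("scene");t=eyes.capture("top")
e=o["ee_pos"];x=Ro.from_quat(np.roll(o["ee_rot"],-1)).as_matrix()[:,0]
d=np.array([.0951,.9955]);r=e[:2]-[.5482,-.1005];print(o["clock"],'lat',r@[d[1],-d[0]],'yh',r@d,'z',e[2]+.0349,'toolx',x,'F',o["force"],'M',o["moment"],o["gripper_force"])
pts=e+[0,0,.0349]+np.linspace(-.14,-.07,8)[:,None]*x
for n,f in(('top',t),('scene',s)):print(n,*line(n,f["frame"],pts)[0].T)
E
python3 chk.py
```

```text
7.05 lat 0.001453677763985116 yh 0.1939043426582483 z 0.07582035901407458 toolx [ 0.0966  0.9953 -0.0004] F [-0.3586  0.1991 -1.4013] M [ 0.1226 -0.021   0.0335] 68.50191950798035
top [-0.369  -0.3062 -0.1786 -0.2766     nan     nan     nan     nan] [2.25 6.   3.5  4.   0.   0.   0.   0.  ]
scene [    nan  0.4947  0.1645 -0.0948 -0.0519  0.2521  0.2988  0.3881] [0.   7.25 6.25 5.   4.5  4.25 4.25 4.  ]
```

step_arm:
  motion:
    - {"ax":0,"ay":0,"az":0,"dx":0,"dy":-0.1,"dz":0.05,"claw":1.2}
    - {"ax":0,"ay":0,"az":0,"dx":0,"dy":-0.1,"dz":0.05,"claw":1.2}
    - {"ax":0,"ay":0,"az":0,"dx":0,"dy":-0.1,"dz":0.05,"claw":1.2}

```text
clock: 7.45
ee_pos: [0.5673, 0.0939, 0.0404]
ee_rot: [-0.0, 0.74, 0.673, -0.0]
force: [-0.6, -0.8, -1.0]
width: 0.0159
gripper_force: 68.5
```

```bash
python3 chk.py; python3 chk.py
```

```text
7.45 lat 0.0005685755384709349 yh 0.19529948954082632 z 0.07525254601914397 toolx [0.0948 0.9955 0.    ] F [-0.5693 -0.8488 -1.0237] M [ 0.0875 -0.0211 -0.0297] 68.50101113319397
top [-0.233  -0.1723 -0.1146 -0.2856     nan     nan     nan  7.347 ] [5.25 5.5  4.   3.5  0.   0.   0.   1.  ]
scene [ 2.1388  0.611   0.2521 -0.1867 -0.1137  0.2516  0.2816  0.3257] [1.   6.75 5.75 5.   4.75 4.5  4.25 3.5 ]
7.55 lat 0.0006513231394471531 yh 0.1952934869264514 z 0.07529610904703786 toolx [0.0949 0.9955 0.0001] F [-0.865   0.7999 -2.136 ] M [0.1421 0.0053 0.0283] 68.50101828575134
top [ 0.0589 -0.2574 -0.1351 -0.2912     nan     nan     nan  7.5377] [5.25 5.5  4.   3.5  0.   0.   0.   1.  ]
scene [ 2.1263  0.6364  0.2246 -0.1529 -0.1376  0.2598  0.2919  0.3189] [1.   6.75 5.75 5.   4.75 4.5  4.25 3.5 ]
```

step_arm:
  motion:
    - {"ax":0,"ay":0,"az":0,"dx":-0.6,"dy":-0.05,"dz":0,"claw":1.2}
    - {"ax":0,"ay":0,"az":0,"dx":-1.3,"dy":-0.05,"dz":0,"claw":1.2}
    - {"ax":0,"ay":0,"az":0,"dx":-2.0,"dy":-0.05,"dz":0,"claw":1.2}
    - {"ax":0,"ay":0,"az":0,"dx":-2.7,"dy":-0.05,"dz":0,"claw":1.2}
    - {"ax":0,"ay":0,"az":0,"dx":-3.4,"dy":-0.05,"dz":0,"claw":1.2}
    - {"ax":0,"ay":0,"az":0,"dx":-4,"dy":-0.05,"dz":0,"claw":1.2}
    - {"ax":0,"ay":0,"az":0,"dx":-4,"dy":-0.05,"dz":0,"claw":1.2}
    - {"ax":0,"ay":0,"az":0,"dx":-4,"dy":-0.05,"dz":0,"claw":1.2}

```text
clock: 8.45
ee_pos: [0.5631, 0.0538, 0.0404]
ee_rot: [-0.0, 0.74, 0.672, 0.0]
force: [-0.0, 0.1, -2.0]
width: 0.0159
gripper_force: 68.5
```

```bash
python3 chk.py
```

```text
8.45 lat 0.000198158169703213 yh 0.15498792296213432 z 0.07534281089340769 toolx [0.0955 0.9954 0.0003] F [-0.0177  0.0984 -2.0203] M [0.1299 0.0525 0.035 ] 68.50180864334106
top [-0.9209     nan -5.0475 -4.9863     nan     nan     nan     nan] [2.75 0.   5.25 4.75 0.   0.   0.   0.  ]
scene [    nan -0.0943     nan     nan  0.2906  0.5222  0.2053 -0.0425] [0.   7.   0.   0.   3.75 4.75 5.25 5.  ]
```

No contact so far, and the tip is between the bushings. Going on through the second one.

step_arm:
  motion:
    - {"ax":0,"ay":0,"az":0,"dx":-0.7,"dy":0,"dz":0,"claw":1.2}
    - {"ax":0,"ay":0,"az":0,"dx":-1.4,"dy":0,"dz":0,"claw":1.2}
    - {"ax":0,"ay":0,"az":0,"dx":-2.1,"dy":0,"dz":0,"claw":1.2}
    - {"ax":0,"ay":0,"az":0,"dx":-2.8,"dy":0,"dz":0,"claw":1.2}
    - {"ax":0,"ay":0,"az":0,"dx":-3.5,"dy":0,"dz":0,"claw":1.2}
    - {"ax":0,"ay":0,"az":0,"dx":-4.2,"dy":0,"dz":0,"claw":1.2}
    - {"ax":0,"ay":0,"az":0,"dx":-4.5,"dy":0,"dz":0,"claw":1.2}
    - {"ax":0,"ay":0,"az":0,"dx":-4.5,"dy":0,"dz":0,"claw":1.2}

```text
clock: 9.35
ee_pos: [0.5587, 0.0086, 0.0404]
ee_rot: [-0.0, 0.74, 0.672, -0.0]
force: [0.0, -0.1, -1.8]
width: 0.016
gripper_force: 68.5
```

```bash
python3 chk.py
```

```text
9.35 lat 0.00010149863998001466 yh 0.10957927383117728 z 0.07529957239649407 toolx [0.0959 0.9954 0.0001] F [ 0.0313 -0.1462 -1.7728] M [ 0.1311 -0.0453 -0.0324] 68.5009217262268
top [    nan -5.8056 -0.0214     nan     nan     nan     nan  1.5981] [0.   0.5  6.25 0.   0.   0.   0.   9.5 ]
scene [   nan    nan    nan 0.158  0.2537 0.3365    nan    nan] [0.   0.   0.   4.5  4.25 4.5  0.   0.  ]
```

step_arm:
  motion:
    - {"ax":0,"ay":0,"az":0,"dx":-0.7,"dy":0,"dz":0,"claw":1.2}
    - {"ax":0,"ay":0,"az":0,"dx":-1.4,"dy":0,"dz":0,"claw":1.2}
    - {"ax":0,"ay":0,"az":0,"dx":-2.1,"dy":0,"dz":0,"claw":1.2}
    - {"ax":0,"ay":0,"az":0,"dx":-2.7,"dy":0,"dz":0,"claw":1.2}
    - {"ax":0,"ay":0,"az":0,"dx":-3,"dy":0,"dz":0,"claw":1.2}
    - {"ax":0,"ay":0,"az":0,"dx":-3,"dy":0,"dz":0,"claw":1.2}
    - {"ax":0,"ay":0,"az":0,"dx":-3,"dy":0,"dz":0,"claw":1.2}
    - {"ax":0,"ay":0,"az":0,"dx":-3,"dy":0,"dz":0,"claw":1.2}

```text
clock: 10.25
ee_pos: [0.556, -0.0206, 0.0404]
ee_rot: [-0.0, 0.74, 0.673, 0.0]
force: [0.7, -0.6, -1.3]
width: 0.0156
gripper_force: 68.5
```

```bash
cat >> chk.py <<'E'
# free end past the holder: blue plug seen in both views
P=e+[0,0,.0349]-.153*x
for n,f in(('top',t),('scene',s)):
    q=proj(C[n],P)[0];g=f["frame"].astype(int);x0,y0=(q-14).astype(int);w=g[y0:y0+28,x0:x0+28]
    m=(w[...,2]-w[...,0]>25)&(np.abs(f["frame"].astype(int)-C[n]["frame"]).sum(2)[y0:y0+28,x0:x0+28]>40);v,u=np.where(m)
    print(n,'pred tip',q,'pred plug mid',proj(C[n],P+.006*x)[0],'blue n',m.sum(),'mean',u.mean()+x0,v.mean()+y0,'range',u.min()+x0,u.max()+x0,v.min()+y0,v.max()+y0)
E
python3 chk.py
```

```text
10.25 lat 0.00016593410201442288 yh 0.08031981096235301 z 0.0753082194373772 toolx [0.0949 0.9955 0.0002] F [ 0.6988 -0.6405 -1.3459] M [ 0.1001 -0.0463  0.0112] 68.50165843963623
top [   nan    nan    nan    nan    nan 0.0384    nan    nan] [ 0.    0.    0.    0.    0.   10.75  0.    0.  ]
scene [1.736  0.0789 0.2101    nan    nan    nan 0.2721 0.3914] [2.75 7.25 5.25 0.   0.   0.   4.75 4.  ]chk.py:14: RuntimeWarning: Mean of empty slice.
  print(n,'pred tip',q,'pred plug mid',proj(C[n],P+.006*x)[0],'blue n',m.sum(),'mean',u.mean()+x0,v.mean()+y0,'range',u.min()+x0,u.max()+x0,v.min()+y0,v.max()+y0)
  ret = ret.dtype.type(ret / rcount)
Traceback (most recent call last):
  File "chk.py", line 14, in <module>
    print(n,'pred tip',q,'pred plug mid',proj(C[n],P+.006*x)[0],'blue n',m.sum(),'mean',u.mean()+x0,v.mean()+y0,'range',u.min()+x0,u.max()+x0,v.min()+y0,v.max()+y0)
                                                                                                                        ~~~~~^^
ValueError: zero-size array to reduction operation minimum which has no identity
```

Top's view of the tip is hidden by the arm, so I'll check with the scene camera.

```bash
sed -i "s/^for n,f in(('top',t),('scene',s)):\$/for n,f in(('scene',s),):/" chk.py; python3 chk.py; grep -c scene chk.py
```

```text
10.35 lat 0.00015406088489682885 yh 0.08037066943838209 z 0.07531547567856703 toolx [0.0948 0.9955 0.0001] F [-0.2819  0.3808 -2.0816] M [ 0.0825 -0.045  -0.0028] 68.50129723548889
top [   nan    nan    nan    nan    nan 0.4374    nan    nan] [0.   0.   0.   0.   0.   9.75 0.   0.  ]
scene [1.7038 0.0884 0.2057    nan    nan    nan 0.28   0.4008] [3.   7.5  5.25 0.   0.   0.   4.75 4.  ]
scene pred tip [303.8614 253.4424] pred plug mid [302.61   251.6689] blue n 11 mean 302.6363636363636 252.0 range 301 304 250 254
3
```

```bash
python3 -c "
from cell import manip
print(manip.observe()['qvel']);print(manip.hand_in())"
```

```text
[ 0.00063229  0.00066082 -0.0008117  -0.00119364  0.00098361 -0.00114613]
the job is handed in; nothing more can be done
None
```

The job is handed in: the column is through both bushings and held still, with about 73 mm of it past the middle on the free side and about 101 mm on the gripped side. By my measurements it is in line with the bores to about 1 mm, with no sign of contact in the wrist force; hand_in() returned no verdict.

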